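Run the garment conveyor from its key switch

ROBOT

A 7-joint arm with a two-finger parallel gripper is mounted at the origin on the work surface; the furniture and walls round the work are solid. World frame = base frame: x ahead of the robot, y to its left, z up, the work surface at z = 0. Lengths are in m, angles in rad, forces in N, time in s.
With the tool pointing down it reaches from about 0.35 to 0.9 m from the base axis. Payload 8.1 kg.
Tool frame: the origin (TCP) lies on the centre line of the jaws, within the pads' length; the fingertips stand 22 mm ahead of it and the grasp point (between the pads) lies 3 mm ahead of it; z points along the fingers, y is the direction in which the jaws open and shut (so a half turn about z gives the same grasp; the last joint's range is limited). The gripper opens to 92 mm and grips with 3 to 60 N. Pads are 19 mm wide; open, the fingers measure 130 mm over their backs; the gripper's body (75 mm by 190 mm) begins 47 mm behind the grasp point.
Start: joints at [-1.32, 0.434, 0.025, 1.573, -0.012, 1.134, -0.075], TCP at [0.217, 0.586, 0.249] pointing down, gripper open.
Joint ranges: [-2.62, 2.62], [-0.44, 2.09], [-1.27, 1.32], [0.08, 2.57], [-1.32, 4.46], [0.12, 2], [-2.74, 2.74]. Speed limits (rad/s): [2.22, 2.22, 3.01, 3.01, 3.14, 3.14, 3.14].

INTERFACE

Orientations are given as a rotation vector (axis times angle).
In Python, from cell import arm gives the robot as it stands.
- The arm moves only by the shell command python3 -m pendant 'ROWS' [FORCE]. ROWS is JSON, a list that holds one entry, the list of rows, each a list of 7 numbers: the shift along the tool's x, y, z in units of 0.04 m (1.0 is 0.04 m), then the turn, a rotation vector about the tool's x, y, z in units of 0.08 rad (1.0 is 0.08 rad), then the closure, from 0 (fully open) to 1 (shut). In form: [[[tx, ty, tz, ax, ay, az, fingers], ...]]. A call has 1 to 20 rows; each row shifts and turns the commanded pose from where the row before left it, along the tool's axes as they then stand; what a row does not reach is not made up. A row lasts 1/12 s, in which the tool goes at most 41.7 mm and 7.16 degrees, less where a joint would pass 70% of its speed; a pose out of reach is approached as far as the arm can. A call with a number of a shift or a turn outside -1 to 1 is refused whole. A call with a gripper value outside its range is refused whole. The fingers move at their own pace and stop on an object; FORCE is the grip in N (left out, the last holds). Time passes only in rows, so rows that do not move let the fingers close. It gives the time, the measured TCP pose, the force and the opening at its end, in the units of the state.
- arm.observe(): the state, without advancing time (a new reading comes with each control period).
- arm.get_image(name): name is "side" or "top" or "wrist"; returns a dict with "img" (480x640x3 uint8, red, green, blue), "z_map" (480x640 float32, m along the optical axis (not along the pixel's ray), 0 where there is no reading), "K" (3x3 intrinsics, pixels), "R" (3x3) and "t" (3): a world point X has camera coordinates R X + t. Camera axes: x right, y down, z forward; pixel columns grow to the right and rows downward; lengths in m; the calibration is good to about 2 mm. The wrist camera is an equidistant fisheye: a pixel r from the principal point sees the ray r / f radians off the axis. A picture is of the moment at which its call begins.
- arm.sign_off(): hands the job in, once; it reports no verdict.
The state is a dict: "clock": time; "joints": joint angles; "dq": joint speeds; "joint_efforts": joint torques, N m; "position": TCP position; "ee_rot": TCP orientation; "force": force on the tool from outside, world axes, zero at the start; "ft_torque": the same for the moment, N m; "width": opening from 0.0 (shut) to 1.0 (fully open).
Only numpy, scipy, OpenCV 4.12 (cv2) and the standard library are available. Lean on these libraries where they do the work, as an engineer would, in place of code of your own. Each camera call takes 0.05 s, during which the arm holds its last target.

TASK

Bring the overhead garment conveyor round with its hold-to-run key switch, the grey box with the hanger sign. Push the steel guard's black grip away from the keyhole to its end stop, take the red-headed key from the wooden stand and work it fully home past the stiff pins, then turn it clockwise (seen from above) a quarter turn to its stop. The switch springs back, so finish while still gripping the key and holding it turned; leave the blue key, the pin dish and the thread spool where they are.

Things in the scene. Friction and masses are not known exactly. Their poses are not given: they have to be found in the camera images.
- station: Fixed key switch box, light grey, dark top plate, 150 (x) x 86 (y) x 58 mm high, hanger sign on its -x end; a lead runs from the +x end into a low grommet 107 mm from the origin. Two guide rails 5 mm high and wide run along x on top, 23.5 mm either side of the middle, joined at x = -64 and +63 mm by cross bars. Origin: centre of the underside, z up.
- keyhole (a point): Centre of the keyway's mouth, level with the box's top plate: x = -38 mm of the box, 58 mm above the counter; axes as the station's. Brass plug, 26 mm across, keyway 13.2 mm long (along station y at rest) x 5.2 mm wide, 34 mm deep, mouth flared by 2 mm all round. Two sprung, sticky pins stand in from its ends, 10 and 18 mm down; each takes about 7 to 12 N of push, less if rocked.
- lock_plug (a joint): Turn of the lock plug: 0 at rest (keyway along the station's y), growing clockwise seen from above to a hard stop at 1.571 rad (keyway along x). A spring (0.02 Nm at rest, 0.05 Nm at the stop) turns it back if let go. The blade has about 0.1 rad of play, so the key turns somewhat further than the plug.
- guard (a joint): Travel of the steel sliding guard: 0 covers the keyhole, 0.046 m is its end stop, fully open, towards the station's +x. It takes about 3 N to move and stays where it is left.
- guard_grip (a point): Centre of the top of the guard's ribbed black grip, 82 mm above the counter; axes as the station's. The grip is a block 14 mm along the travel (x), 28 mm across (y), 20 mm high, on the guard plate (3 mm thick, its top 4 mm above the top plate). It is 40 mm from the keyhole's centre with the guard shut, 86 mm fully open.
- key_stand: Fixed wooden block 108 (x) x 48 (y) x 50 mm high with two slots, at x = -30 and +30 mm, in each of which a key stands upright. Origin: centre of the underside; z up.
- conveyor_key: Loose key, round red head, upright in the stand. Origin: on its axis, underside of its round steel collar, which rests on the stand and, fully home, on the lock plug. Collar 22 mm across, z = 0 to 5 mm. Head: flat disc 10 mm thick (x), 34 mm across, centred at z = 26, on an 18 mm wide neck. Blade: 4 (x) x 12 (y) mm, 28 long, last 4 mm tapered to 2.4 x 6; fits either way round. About 45 g.
- shutter_key: Another loose key of the same size with a square blue head, 10 (x) x 34 (y) mm, z = 13 to 43, in the other slot; to be left alone. Origin and axes as the red one's.
- pin_dish: Round dish of pins, 69 mm across, 20 mm high, loose on the counter; a bystander. Origin: centre of the underside.
- thread: Cream thread spool standing upright, 28 mm across, 42 mm high, loose; a bystander. Origin: centre of the underside.

How it is judged:
By the outcome, as a careful person would: the job done as asked, in the order asked, and still so for the second after the job is handed in, while the arm keeps its last pose, push and grip.
It also fails if it takes over 58 s, if anything falls off the work surface, if the arm or the gripper's body presses on something with over 40 N, if the wrist force passes 120 N, or if a joint passes its speed limit or range.

## Working session

There is one attempt and no reset: what is moved stays moved. The work goes in short steps, Python scripts to look and compute and a shell command to move; the robot and the scene stay as the last step left them, time stands still between calls to the robot, and variables do not carry over. Pictures are saved under pics/ and viewed, and the job is handed in when it is done.

```bash
ls; mkdir -p pics; python3 - <<'E'
from cell import arm
import cv2,numpy as np,pickle
print(arm.observe())
for n in ["side","top","wrist"]:
    d=arm.get_image(n); cv2.imwrite(f"pics/{n}0.png",d["img"][:,:,::-1]); pickle.dump(d,open(f"pics/{n}0.pkl","wb"))
    print(n,d["K"].round(1).tolist(),d["R"].round(3).tolist(),d["t"].round(3).tolist())
E
```

```text
pics
{'clock': 0.0, 'joints': array([-1.31956713,  0.43521058,  0.02495866,  1.57411674, -0.01160738,
        1.13398973, -0.07512391]), 'dq': array([ 0.00012934, -0.00050234, -0.00165703, -0.00040365, -0.00057748,
        0.00208165, -0.00106647]), 'joint_efforts': array([-1.88334139e-03, -6.67834640e+01,  9.84830260e-01, -3.14460468e+01,
       -6.03516586e-02,  4.27504582e-02,  1.86285561e-04]), 'position': array([0.21643102, 0.58581161, 0.24794488]), 'ee_rot': array([-5.53002508e-01, -3.09238624e+00,  2.46982896e-03]), 'force': array([0.51195495, 0.20244497, 0.98200385]), 'ft_torque': array([-0.05349022, -0.05134294,  0.03479938]), 'width': 1.0045432337439937}
side [[538.6, 0.0, 323.5], [0.0, 538.6, 240.2], [0.0, 0.0, 1.0]] [[0.959, -0.281, -0.022], [-0.184, -0.565, -0.804], [0.214, 0.776, -0.594]] [-0.471, 0.18, 0.86]
top [[608.4, 0.0, 324.0], [0.0, 608.4, 234.8], [0.0, 0.0, 1.0]] [[0.029, -0.999, 0.028], [-0.996, -0.032, -0.089], [0.09, -0.025, -0.996]] [-0.006, 0.515, 1.176]
wrist [[371.6, 0.0, 316.6], [0.0, 371.6, 242.7], [0.0, 0.0, 1.0]] [[0.348, 0.938, -0.001], [0.9, -0.333, 0.28], [0.262, -0.098, -0.96]] [-0.624, -0.034, 0.391]
```

View pics/top0.png

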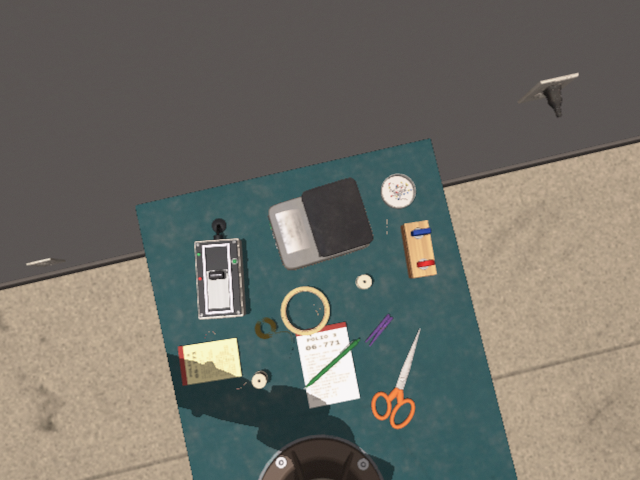

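View pics/side0.png

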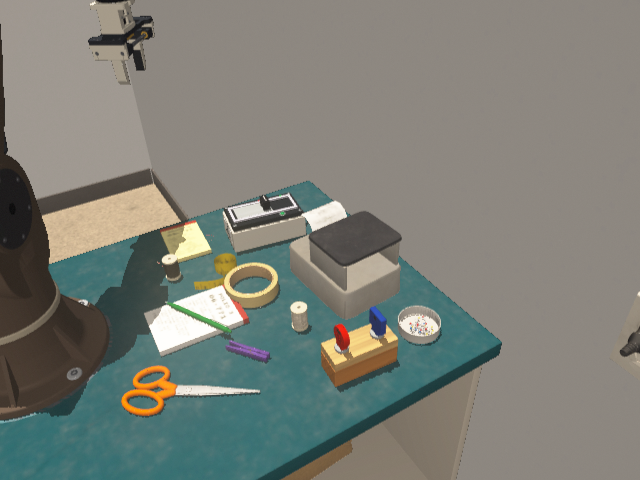

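View pics/wrist0.png

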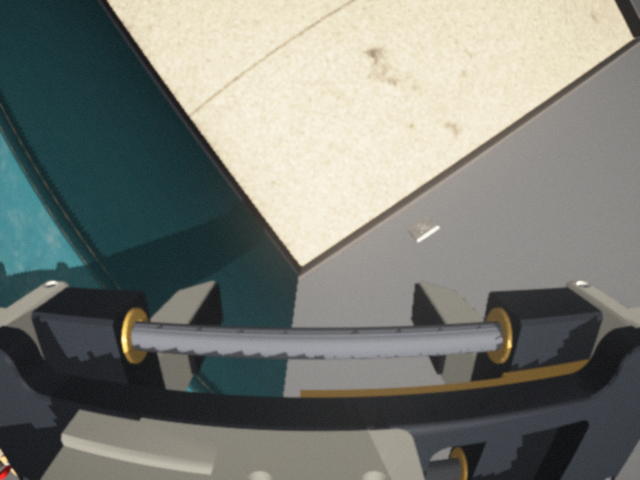

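The top view shows the station near (219,278), the stand near (420,248) with the red key at (426,264), and an obstacle box between them at (320,222). Next I'll measure these.

```bash
cat > h.py <<'E'
import numpy as np,cv2,pickle
def ray(d,u,v):
    K,R,t=d["K"],d["R"],d["t"]; c=-R.T@t
    r=R.T@np.array([(u-K[0,2])/K[0,0],(v-K[1,2])/K[1,1],1]); return c,r
def plane(d,u,v,z):
    c,r=ray(d,u,v); return c+r*(z-c[2])/r[2]
def proj(d,X):
    p=d["R"]@X+d["t"]; return (d["K"]@(p/p[2]))[:2]
def pix3(d,u,v):
    c,r=ray(d,u,v); return c+r*d["z_map"][int(v),int(u)]
def cloud(d):
    v,u=np.mgrid[:480,:640]; z=d["z_map"]; K=d["K"]
    P=np.stack([(u-K[0,2])/K[0,0]*z,(v-K[1,2])/K[1,1]*z,z],-1)
    return (P-d["t"])@d["R"]
def load(n): return pickle.load(open(f"pics/{n}.pkl","rb"))
E
python3 - <<'E'
from h import *
d=load("top0"); im=d["img"][:,:,::-1]
a=cv2.resize(im[210:330,180:260],None,fx=5,fy=5,interpolation=cv2.INTER_CUBIC)
b=cv2.resize(im[170:290,370:450],None,fx=5,fy=5,interpolation=cv2.INTER_CUBIC)
cv2.imwrite("pics/z1.png",np.hstack([a[:600],b[:600]]))
C=cloud(d)
for n,(u0,u1,v0,v1) in dict(st=(185,255,230,325),stand=(398,442,215,285),box=(265,375,175,270)).items():
    c=C[v0:v1,u0:u1].reshape(-1,3); 
    h,e=np.histogram(c[:,2],bins=np.arange(-.01,.2,.01)); print(n,h)
s=load("side0"); im=s["img"][:,:,::-1]
cv2.imwrite("pics/z2.png",np.hstack([cv2.resize(im[180:260,210:320],None,fx=3.5,fy=3.5),cv2.resize(im[290:390,300:410],None,fx=3.5,fy=3.5)[:280]]))
E
```

```text
st [1389 1504   42   69   70  375 1623 1429   40   88    0    0    0    0
    0    0    0    0    0    0]
stand [736 809  46  44  80 589 541   8  16  80 120   1   0   0   0   0   0   0
   0   0]
box [1960 1808   22   30   61   49 1196  320    2   15  121  157 1826 2849
    0    0    0    0    0    0]
```

View pics/z1.png

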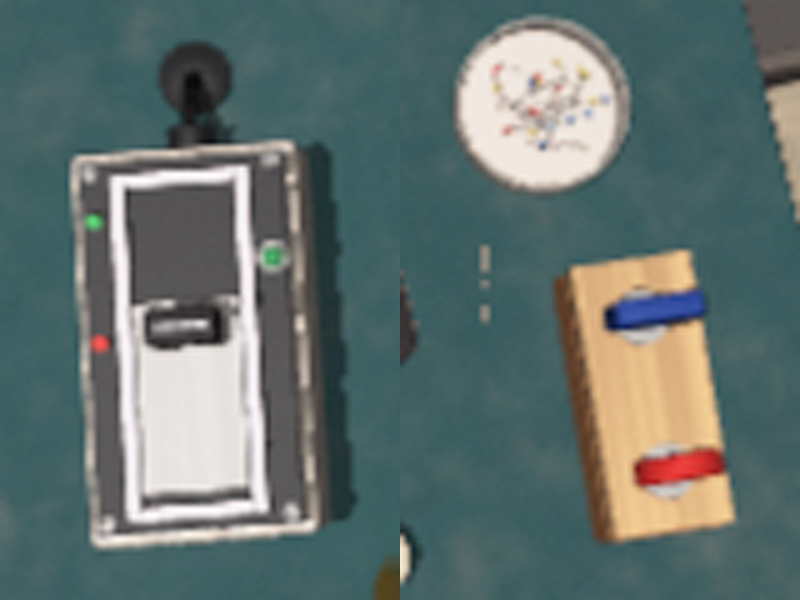

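View pics/z2.png

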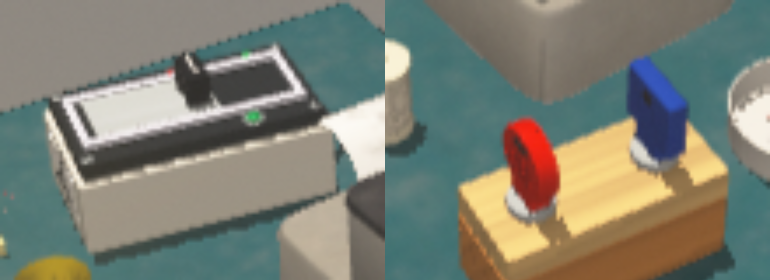

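```bash
python3 - <<'E'
from h import *
for nm in ["top0","side0"]:
    d=load(nm); C=cloud(d); im=d["img"]
    hsv=cv2.cvtColor(im,cv2.COLOR_RGB2HSV)
    g=np.arange(480*640).reshape(480,640)
    V,U=np.mgrid[:480,:640]
    if nm=="top0":
        for n,(u0,u1,v0,v1),(a,b) in [("st",(185,255,232,325),(.052,.064)),("stand",(398,442,215,285),(.043,.056)),("grip",(200,235,255,295),(.072,.09)),("box",(262,375,175,270),(.1,.2))]:
            m=(U>=u0)&(U<u1)&(V>=v0)&(V<v1)&(C[...,2]>a)&(C[...,2]<b)
            if n in("st","stand"):
                # contour in pixels -> plane
                z={"st":.058,"stand":.05}[n]
                mm=cv2.morphologyEx(m.astype(np.uint8),cv2.MORPH_CLOSE,np.ones((9,9)))
                cs=max(cv2.findContours(mm,0,1)[0],key=cv2.contourArea)[:,0]
                W=np.array([plane(d,u,v,z)[:2] for u,v in cs])
            else: W=C[m][:,:2]
            r=cv2.minAreaRect((W*1000).astype(np.float32)); print(n,r,np.median(C[m][:,2]),m.sum())
    H=hsv[...,0];S=hsv[...,1]
    reg=(U>300)&(V>200)
    for n,mk in [("red",((H<6)|(H>174))&(S>180)),("blue",(H>105)&(H<125)&(S>170))]:
        win=(U>400)&(V>215)&(V<285) if nm=="top0" else (U>325)&(U<395)&(V>300)&(V<360)
        m=mk&win&(C[...,2]>.055); P=C[m]
        print(nm,n,m.sum(),P.min(0),P.max(0),np.median(P,0), "px",U[m].mean(),V[m].mean())
        r=cv2.minAreaRect((P[:,:2]*1000).astype(np.float32)); print(r)
E
```

```text
st ((424.70904541015625, 208.66348266601562), (146.17434692382812, 81.0290756225586), 4.876717567443848) 0.05939214724558832 2695
stand ((493.0419921875, -176.15438842773438), (105.88278198242188, 47.51504135131836), 10.388014793395996) 0.04983433464846562 1089
grip ((430.7517395019531, 209.1294403076172), (14.851115226745605, 27.40243911743164), 2.129611015319824) 0.08165098776609675 126
box ((533.05322265625, 14.115409851074219), (127.99189758300781, 159.546630859375), 19.17508888244629) 0.12056973723450778 4832
top0 red 76 [ 0.45686592 -0.19445113  0.0758743 ] [ 0.4686181  -0.1655601   0.09574809] [ 0.46255292 -0.1790825   0.08999783] px 425.32894736842104 263.11842105263156
((462.6886901855469, -180.28945922851562), (8.486052513122559, 29.55740737915039), 11.740311622619629)
top0 blue 64 [ 0.51513011 -0.18629042  0.06901125] [ 0.52615548 -0.15457609  0.10180121] [ 0.52102151 -0.17173981  0.0918275 ] px 421.390625 231.734375
((521.2766723632812, -170.5096893310547), (7.757625579833984, 32.20206069946289), 10.167284965515137)
side0 red 256 [ 0.30104869 -0.69756186  0.05916332] [ 0.47159897 -0.17096631  0.64547888] [ 0.46291551 -0.19076326  0.0829915 ] px 341.54296875 336.2421875
((389.905029296875, -436.2114562988281), (551.68603515625, 20.992050170898438), 73.401611328125)
side0 blue 91 [ 0.51761489 -0.19015337  0.09090195] [ 0.52998878 -0.15794832  0.0953764 ] [ 0.52357526 -0.17368862  0.09354783] px 377.7692307692308 314.02197802197804
((524.33251953125, -173.58099365234375), (9.224719047546387, 32.51780700683594), 10.167220115661621)
```

```bash
cat >> h.py <<'E'
from scipy.spatial.transform import Rotation as Ro
def rel(target,yaw_y,o=None):
    """shift to target TCP in tool axes (mm) and turn about tool z (deg), for tool-down with tool y at world yaw yaw_y (deg)"""
    from cell import arm
    o=o or arm.observe(); R=Ro.from_rotvec(o["ee_rot"])
    p=o["position"]; t=np.array(target)
    y=np.array([np.cos(np.radians(yaw_y)),np.sin(np.radians(yaw_y)),0]); z=np.array([0,0,-1.]); x=np.cross(y,z)
    Rt=Ro.from_matrix(np.stack([x,y,z],1))
    rv=(R.inv()*Rt).as_rotvec()
    print("clock",round(o["clock"],2),"pos",(p*1000).round(1),"F",np.round(o["force"],1),"T",np.round(o["ft_torque"],2),"w",round(o["width"],3))
    print("tool axes x,y:",R.as_matrix()[:,:2].T.round(3).tolist(),"yaw y",round(np.degrees(np.arctan2(*R.as_matrix()[[1,0],1])),2),"tilt z",R.as_matrix()[:2,2].round(4))
    print("units shift NOW axes",(R.inv().apply(t-p)/.04).round(3),"units shift TARGET axes",(Rt.inv().apply(t-p)/.04).round(3),"turn units",(rv/.08).round(3))
    print("q",np.round(o["joints"],3))
E
python3 - <<'E'
from h import *
rel([.40,.207,.25],4.6); rel([.40,.207,.25],184.6)
E
```

```text
clock 0.15 pos [216.5 585.9 248.1] F [-0.4  0.   0.8] T [ 0.02 -0.02 -0.02] w 1.001
tool axes x,y: [[-0.938, 0.347, -0.0], [0.347, 0.938, -0.001]] yaw y 69.72 tilt z [-0.0003 -0.0011]
units shift NOW axes [-7.587 -7.296 -0.037] units shift TARGET axes [-9.811  3.813 -0.047] turn units [-1.2000e-02  9.0000e-03  1.4208e+01]
q [-1.32   0.435  0.025  1.574 -0.012  1.134 -0.075]
clock 0.15 pos [216.5 585.9 248.1] F [-0.4  0.   0.8] T [ 0.02 -0.02 -0.02] w 1.001
tool axes x,y: [[-0.938, 0.347, -0.0], [0.347, 0.938, -0.001]] yaw y 69.72 tilt z [-0.0003 -0.0011]
units shift NOW axes [-7.587 -7.296 -0.037] units shift TARGET axes [ 9.811 -3.813 -0.047] turn units [-1.1000e-02 -1.4000e-02 -2.5062e+01]
q [-1.32   0.435  0.025  1.574 -0.012  1.134 -0.075]
```

```bash
python3 -m pendant '[[[-0.632,-0.608,0.1,0,0,0,1],[-0.632,-0.608,0.1,0,0,0,1],[-0.632,-0.608,0.1,0,0,0,1],[-0.632,-0.608,0.1,0,0,0,1],[-0.632,-0.608,0.1,0,0,0,1],[-0.632,-0.608,0.1,0,0,0,1],[-0.632,-0.608,0.1,0,0,0,1],[-0.632,-0.608,0.1,0,0,0,1],[-0.632,-0.608,0.1,0,0,0,1],[-0.632,-0.608,0.1,0,0,0,1],[-0.632,-0.608,0.1,0,0,0,1],[-0.632,-0.608,0.1,0,0,0,1]]]' 20
python3 -m pendant '[[[0,0,0,0,0,0.947,1],[0,0,0,0,0,0.947,1],[0,0,0,0,0,0.947,1],[0,0,0,0,0,0.947,1],[0,0,0,0,0,0.947,1],[0,0,0,0,0,0.947,1],[0,0,0,0,0,0.947,1],[0,0,0,0,0,0.947,1],[0,0,0,0,0,0.947,1],[0,0,0,0,0,0.947,1],[0,0,0,0,0,0.947,1],[0,0,0,0,0,0.947,1],[0,0,0,0,0,0.947,1],[0,0,0,0,0,0.947,1],[0,0,0,0,0,0.947,1]]]'
python3 - <<'E'
from h import *
from cell import arm
d=arm.get_image("wrist"); pickle.dump(d,open("pics/w1.pkl","wb")); cv2.imwrite("pics/w1.png",d["img"][:,:,::-1])
rel([.399,.2066,.089],4.6)
E
```

```text
clock: 1.15
position: [0.4003, 0.2057, 0.2006]
ee_rot: [0.553, 3.093, 0.0]
force: [0.3, 0.3, 0.8]
width: 0.18
clock: 2.4
position: [0.3999, 0.2074, 0.2006]
ee_rot: [-2.134, -2.305, 0.0]
force: [-0.1, -0.4, 0.3]
width: 0.005
clock 2.45 pos [399.9 207.4 200.6] F [ 0.1 -0.7  0. ] T [-0.06  0.13 -0.09] w 0.003
tool axes x,y: [[-0.071, 0.997, -0.0], [0.997, 0.071, -0.0]] yaw y 4.08 tilt z [-0.0002 -0.0001]
units shift NOW axes [-0.017 -0.022  2.791] units shift TARGET axes [-0.017 -0.023  2.791] turn units [-0.003  0.001 -0.113]
q [-0.905  0.204  0.364  2.066 -0.093  0.887 -0.417]
```

View pics/w1.png

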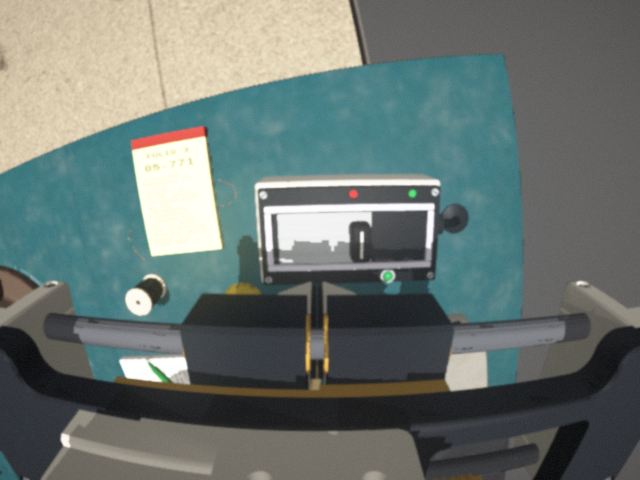

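The wrist view shows the station top clearly: corners near (258,183) and (438,180), grip at (361,240). I'll use it to refine the pose.

```bash
cat >> h.py <<'E'
def fdirs(d,u,v):
    K=d["K"]; a=(u-K[0,2])/K[0,0]; b=(v-K[1,2])/K[1,1]; th=np.hypot(a,b)+1e-9
    return np.stack([np.sin(th)*a/th,np.sin(th)*b/th,np.cos(th)],-1)
def fplane(d,u,v,z):
    r=fdirs(d,np.asarray(u,float),np.asarray(v,float))@d["R"]; c=-d["R"].T@d["t"]
    return c+r*((z-c[2])/r[...,2])[...,None]
def fcloud(d):
    v,u=np.mgrid[:480,:640].astype(float); r=fdirs(d,u,v); P=r*(d["z_map"]/r[...,2])[...,None]
    return (P-d["t"])@d["R"]
E
python3 - <<'E'
from h import *
d=load("w1"); im=d["img"]; C=fcloud(d); V,U=np.mgrid[:480,:640]
z=C[...,2]; print(z[200,300],z[240,361],z[230,420],C[240,361])
m=(U>245)&(U<450)&(V>170)&(V<290)&(z>.05)&(z<.066)
mm=cv2.morphologyEx(m.astype(np.uint8),cv2.MORPH_CLOSE,np.ones((15,15)))
c=max(cv2.findContours(mm,0,1)[0],key=cv2.contourArea)[:,0]
r=cv2.minAreaRect((fplane(d,c[:,0],c[:,1],.058)[:,:2]*1000).astype(np.float32)); print("box",r,len(c))
g=(U>340)&(U<380)&(V>215)&(V<270)&(z>.074)&(z<.09)
print("grip",cv2.minAreaRect((C[g][:,:2]*1000).astype(np.float32)),g.sum(),np.median(z[g]))
# rails: bright pixels with outer contour
hsv=cv2.cvtColor(im,cv2.COLOR_RGB2HSV)
w=((hsv[...,2]>170)&(hsv[...,1]<60)&(U>262)&(U<440)&(V>196)&(V<280)).astype(np.uint8)
w=cv2.morphologyEx(w,cv2.MORPH_CLOSE,np.ones((5,5)))
c=max(cv2.findContours(w,0,1)[0],key=cv2.contourArea)[:,0]
print("rails",cv2.minAreaRect((fplane(d,c[:,0],c[:,1],.063)[:,:2]*1000).astype(np.float32)))
x=cv2.resize(im[165:300,240:480,::-1],None,fx=3.3,fy=3.3,interpolation=cv2.INTER_CUBIC); cv2.imwrite("pics/w1z.png",x)
E
```

```text
0.057883326419613836 0.0821464548964265 0.05857935015012957 [0.43061581 0.21345412 0.08214645]
box ((425.4552917480469, 210.35223388671875), (142.3330078125, 81.10264587402344), 5.405969619750977) 544
grip ((430.6943054199219, 210.24049377441406), (15.071464538574219, 28.49131202697754), 5.236566543579102) 794 0.08207115637370668
rails ((424.40435791015625, 214.8600311279297), (131.7765655517578, 42.974891662597656), 6.240938663482666)
```

View pics/w1z.png

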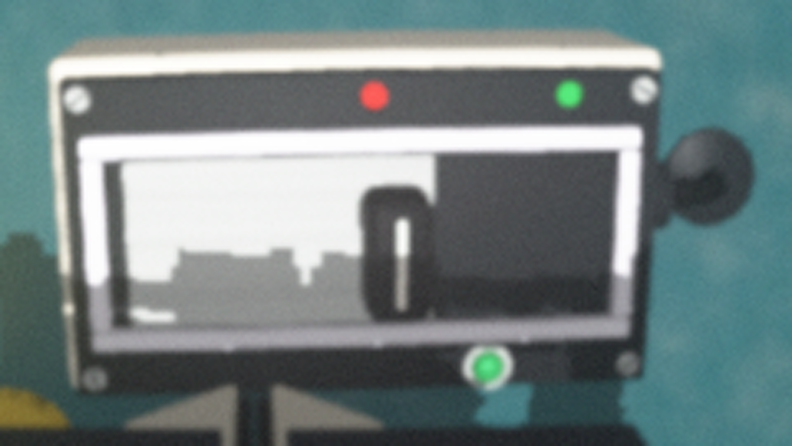

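```bash
python3 -m pendant '[[[0,-0.03,0.6,0,0,-0.24,1],[0,0,0.6,0,0,0,1],[0,0,0.6,0,0,0,1],[0,0,0.6,0,0,0,1],[0,0,0.39,0,0,0,1],[0,0,0,0,0,0,1]]]'
python3 -m pendant '[[[0,0.1,0,0,0,0,1],[0,0.1,0,0,0,0,1],[0,0.1,0,0,0,0,1],[0,0.1,0,0,0,0,1],[0,0.1,0,0,0,0,1],[0,0.1,0,0,0,0,1],[0,0.1,0,0,0,0,1],[0,0.1,0,0,0,0,1],[0,0.1,0,0,0,0,1],[0,0.1,0,0,0,0,1],[0,0.1,0,0,0,0,1]]]'
python3 - <<'E'
from h import *
rel([.4463,.2115,.089],5.2)
E
```

```text
clock: 2.95
position: [0.3971, 0.2063, 0.0866]
ee_rot: [-2.105, -2.331, 0.008]
force: [-0.7, -1.1, 0.3]
width: 0.004
clock: 3.87
position: [0.4429, 0.2118, 0.0891]
ee_rot: [-2.108, -2.329, -0.0]
force: [-3.6, 0.7, 2.4]
width: 0.008
clock 3.87 pos [442.9 211.8  89.1] F [-3.6  0.7  2.4] T [0.07 0.58 0.03] w 0.008
tool axes x,y: [[-0.1, 0.995, 0.0], [0.995, 0.1, -0.0]] yaw y 5.72 tilt z [-0.      0.0001]
units shift NOW axes [-0.016  0.083  0.003] units shift TARGET axes [-0.015  0.083  0.003] turn units [-0.    -0.001  0.114]
q [-0.785  0.437  0.303  2.089 -0.212  0.644 -0.239]
```

```bash
python3 -m pendant '[[[0,0.07,0,0,0,0.1,1],[0,0.07,0,0,0,0,1],[0,0.04,0,0,0,0,1],[0,0.03,0,0,0,0,1]]]'
python3 -m pendant '[[[0,0.04,0,0,0,0,1],[0,0,0,0,0,0,1]]]'
python3 -m pendant '[[[0,0.03,0,0,0,0,1],[0,0,0,0,0,0,1]]]'
```

```text
clock: 4.2
position: [0.4503, 0.2126, 0.089]
ee_rot: [-2.116, -2.321, 0.002]
force: [-8.5, 0.5, 7.1]
width: 0.005
clock: 4.37
position: [0.4505, 0.2126, 0.0889]
ee_rot: [-2.115, -2.32, 0.005]
force: [-9.7, 1.3, 8.5]
width: 0.007
clock: 4.53
position: [0.4506, 0.2125, 0.0887]
ee_rot: [-2.114, -2.319, 0.008]
force: [-12.2, 0.4, 10.8]
width: 0.006
```

Motion stalled at x=450.5, against a predicted stop of 450.8, so the guard is at its stop. I'll back off, lift and check.

```bash
python3 -m pendant '[[[0,-0.2,0,0,0,0,1],[0,-0.2,0,0,0,0,1],[0,-0.3,-0.6,0,0,0,1],[0,-0.3,-0.9,0,0,0,0.7],[0,-0.3,-0.9,0,0,0,0.5],[0,-0.3,-0.5,0,0,0,0.5],[0,0,0,0,0,0,0.5]]]'
python3 - <<'E'
from h import *
from cell import arm
d=arm.get_image("wrist"); pickle.dump(d,open("pics/w2.pkl","wb")); cv2.imwrite("pics/w2.png",d["img"][:,:,::-1])
rel([.399,.2066,.089],5.2)
im=d["img"]; C=fcloud(d); V,U=np.mgrid[:480,:640]; z=C[...,2]
g=(V<290)&(V>150)&(U>340)&(U<500)&(z>.074)&(z<.09)
print("grip",cv2.minAreaRect((C[g][:,:2]*1000).astype(np.float32)),g.sum(),np.median(z[g]))
E
```

```text
clock: 5.12
position: [0.3901, 0.2076, 0.2089]
ee_rot: [2.117, 2.321, 0.01]
force: [1.4, 0.4, -0.1]
width: 0.242
clock 5.17 pos [390.4 207.5 207.2] F [-0.   0.7 -0.2] T [-0.09  0.06  0.02] w 0.291
tool axes x,y: [[-0.092, 0.996, 0.003], [0.996, 0.092, 0.004]] yaw y 5.29 tilt z [0.0039 0.0038]
units shift NOW axes [-0.053  0.2    2.955] units shift TARGET axes [-0.043  0.212  2.954] turn units [ 0.052 -0.042  0.021]
q [-0.927  0.178  0.37   2.079 -0.083  0.893 -0.418]
grip ((472.98748779296875, 214.47853088378906), (15.1810302734375, 27.80585289001465), 5.914262771606445) 696 0.08209438503984087
```

View pics/w2.png

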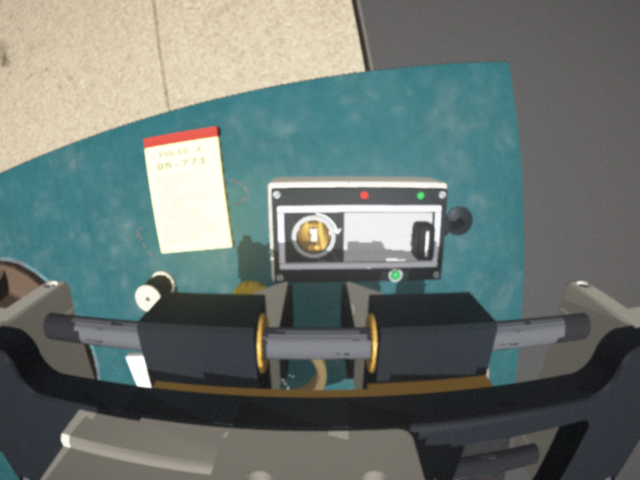

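The wrist view shows the brass plug exposed at (314,235) and the grip at (423,240). The grip measured 42 mm of travel rather than 46, so I'll cross-check with the other cameras.

```bash
python3 - <<'E'
from h import *
from cell import arm
for n in ["wrist","top","side"]:
    d=arm.get_image(n); pickle.dump(d,open(f"pics/{n}3.pkl","wb")); cv2.imwrite(f"pics/{n}3.png",d["img"][:,:,::-1])
    V,U=np.mgrid[:480,:640]; C=fcloud(d) if n=="wrist" else cloud(d)
    z=C[...,2]; g=(z>.074)&(z<.09)&(np.abs(C[...,0]-.46)<.05)&(np.abs(C[...,1]-.213)<.03)
    if g.sum(): print(n,cv2.minAreaRect((C[g][:,:2]*1000).astype(np.float32)),g.sum(),np.median(z[g]),U[g].mean(),V[g].mean())
    if n=="wrist":
        m=(U>262)&(U<455)&(V>170)&(V<290)&(z>.05)&(z<.066)
        mm=cv2.morphologyEx(m.astype(np.uint8),cv2.MORPH_CLOSE,np.ones((15,15)))
        c=max(cv2.findContours(mm,0,1)[0],key=cv2.contourArea)[:,0]
        print("box",cv2.minAreaRect((fplane(d,c[:,0],c[:,1],.058)[:,:2]*1000).astype(np.float32)))
        x=cv2.resize(d["img"][170:290,255:470,::-1],None,fx=3.6,fy=3.6,interpolation=cv2.INTER_CUBIC); cv2.imwrite("pics/w3z.png",x)
    if n=="side": cv2.imwrite("pics/s3z.png",cv2.resize(d["img"][150:290,200:360,::-1],None,fx=4,fy=4))
    if n=="top": cv2.imwrite("pics/t3z.png",cv2.resize(d["img"][210:330,180:260,::-1],None,fx=5,fy=5))
E
```

```text
wrist ((473.0570068359375, 214.28196716308594), (15.269679069519043, 28.392433166503906), 5.591543197631836) 711 0.08206043894200842 424.52039381153304 242.14064697609
box ((425.7047119140625, 210.3309783935547), (142.28900146484375, 81.98102569580078), 5.61033821105957)
top ((472.7669372558594, 204.37454223632812), (13.025703430175781, 10.326751708984375), 1.939924955368042) 39 0.08170016158412953 220.0 251.87179487179486
side ((472.36956787109375, 211.23135375976562), (14.96807861328125, 31.596281051635742), 10.367927551269531) 83 0.08084573884208647 284.578313253012 195.86746987951807
```

View pics/w3z.png

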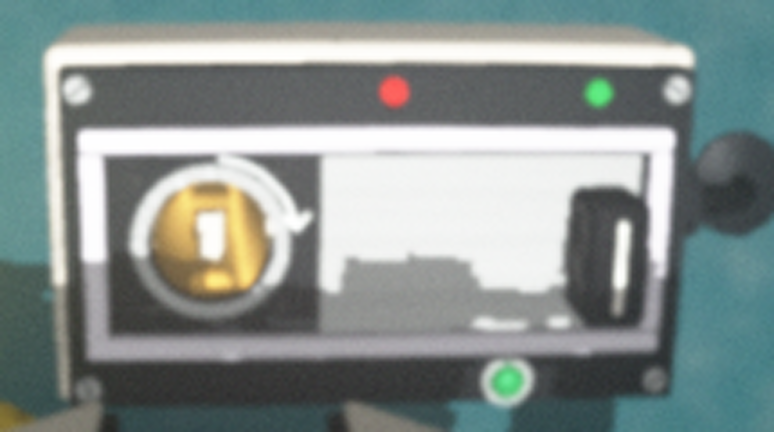

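View pics/t3z.png

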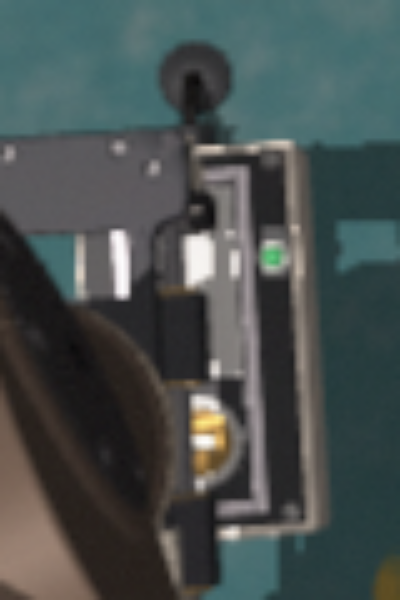

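View pics/s3z.png

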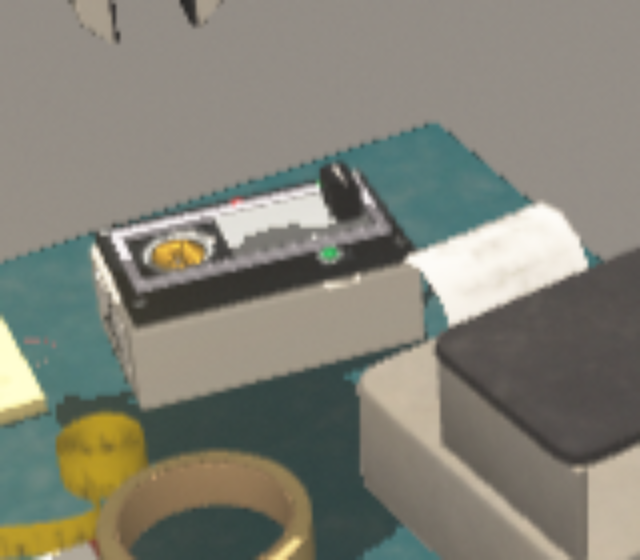

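```bash
python3 - <<'E'
from h import *
d=load("wrist3"); im=d["img"]; hsv=cv2.cvtColor(im,cv2.COLOR_RGB2HSV); V,U=np.mgrid[:480,:640]
m=((hsv[...,0]>12)&(hsv[...,0]<30)&(hsv[...,1]>110)&(U>285)&(U<345)&(V>205)&(V<265)).astype(np.uint8)
c=np.vstack(cv2.findContours(m,0,1)[0])[:,0]; hull=cv2.convexHull(c)[:,0]
W=fplane(d,hull[:,0],hull[:,1],.058)[:,:2]*1000
print("plug",cv2.minEnclosingCircle(W.astype(np.float32)),cv2.fitEllipse(W.astype(np.float32)),m.sum())
# bright keyhole slot
s=((hsv[...,2]>190)&(hsv[...,1]<80)&(U>305)&(U<325)&(V>222)&(V<252)).astype(np.uint8)
c=np.vstack(cv2.findContours(s,0,1)[0])[:,0]; print(c.min(0),c.max(0))
# white ring
for n,uv in dict(ringL=(255+130/3.6,170+240/3.6),ringR=(255+292/3.6,170+240/3.6),ringT=(255+212/3.6,170+163/3.6),ringB=(255+212/3.6,170+320/3.6),barinL=(255+105/3.6,170+245/3.6),barinR=(255+648/3.6,170+230/3.6),plateL=(255+320/3.6,170+240/3.6),plateR=(255+641/3.6,170+175/3.6),scrTL=(255+77/3.6,170+90/3.6),scrTR=(255+677/3.6,170+89/3.6),scrBL=(255+89/3.6,170+389/3.6),scrBR=(255+654/3.6,170+380/3.6)).items():
    print(n,(fplane(d,*uv,.058 if n[0]!='p' else .062)*1000).round(1)[:2])
# centre by white-ring+brass: green LED etc.
E
```

```text
plug ((388.1203308105469, 205.72103881835938), 12.792888641357422) ((387.9721374511719, 205.72540283203125), (22.804948806762695, 25.917024612426758), 27.336971282958984) 518
[309 223] [324 242]
ringL [370.3 204.1]
ringR [406.  207.3]
ringT [386.8 223. ]
ringB [390.  187.1]
barinL [364.8 202.4]
barinR [487.5 217.2]
plateL [411.8 208.9]
plateR [482.1 230.5]
scrTL [356.3 236.6]
scrTR [489.  250.2]
scrBL [363.3 167.9]
scrBR [495.9 181. ]
```

The screws put the station centre at (426.1, 208.9) with yaw 5.7°, and the plug is at (388.2, 205.5). That makes the grip 85.3 mm from the plug against a nominal 86, and it stalled firmly, so the guard is open. Next is the stand.

```bash
python3 -m pendant '[[[0,0,0,0.05,-0.04,-1,0.5],[-0.822,0,0,0,0,-0.13,0.5],[-0.822,0,0,0,0,0,0.5],[-0.822,0,0,0,0,0,0.5],[-0.822,0,0,0,0,0,0.5],[-0.822,0,0,0,0,0,0.5],[-0.822,0,0,0,0,0,0.5],[-0.822,0,0,0,0,0,0.5],[-0.822,0,0,0,0,0,0.5],[-0.822,0,0,0,0,0,0.5],[-0.822,0,0,0,0,0,0.5],[-0.822,0,0,0,0,0,0.5],[-0.822,0,0,0,0,0,0.5],[0,0,0,0,0,0,0.5],[0,0,0,0,0,0,0.5]]]'
python3 - <<'E'
from h import *
from cell import arm
d=arm.get_image("wrist"); pickle.dump(d,open("pics/w4.pkl","wb")); cv2.imwrite("pics/w4.png",d["img"][:,:,::-1])
rel([.463,-.181,.12],10.5)
E
```

```text
clock: 6.57
position: [0.4605, -0.1836, 0.205]
ee_rot: [-2.015, -2.409, 0.012]
force: [-0.4, 0.1, -1.2]
width: 0.503
clock 6.62 pos [ 460.5 -181.9  205. ] F [ 0.5  0.1 -0.9] T [-0.02  0.07 -0.05] w 0.498
tool axes x,y: [[-0.179, 0.984, -0.003], [0.984, 0.179, -0.007]] yaw y 10.3 tilt z [-0.0061 -0.0041]
units shift NOW axes [0.016 0.08  2.124] units shift TARGET axes [0.01  0.066 2.125] turn units [-0.084  0.036 -0.043]
q [-0.211  0.296  0.602  1.973 -0.199  0.936  0.671]
```

View pics/w4.png

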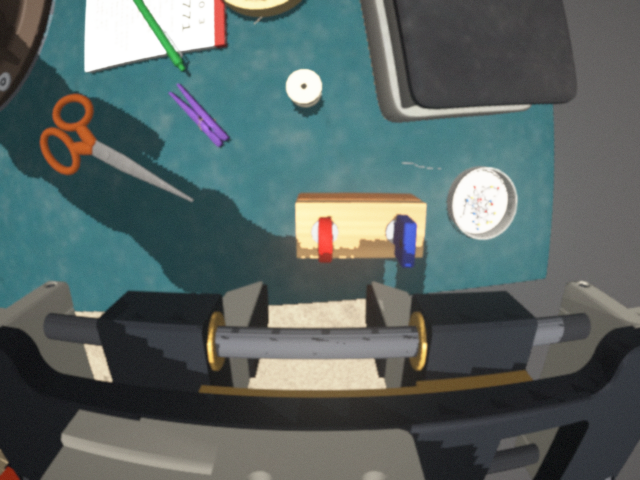

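```bash
python3 - <<'E'
from h import *
d=load("w4"); im=d["img"]; C=fcloud(d); V,U=np.mgrid[:480,:640]; z=C[...,2]
hsv=cv2.cvtColor(im,cv2.COLOR_RGB2HSV);H=hsv[...,0];S=hsv[...,1]
m=(U>285)&(U<435)&(V>185)&(V<270)&(z>.042)&(z<.054)
mm=cv2.morphologyEx(m.astype(np.uint8),cv2.MORPH_CLOSE,np.ones((21,21)))
c=max(cv2.findContours(mm,0,1)[0],key=cv2.contourArea)[:,0]
print("stand",cv2.minAreaRect((fplane(d,c[:,0],c[:,1],.05)[:,:2]*1000).astype(np.float32)))
for n,k,u0,u1 in [("red",((H<6)|(H>174))&(S>170),305,345),("blue",(H>105)&(H<125)&(S>150),385,425)]:
    g=k&(U>u0)&(U<u1)&(V>205)&(V<275)&(z>.055)&(z<.105)
    P=C[g]*1000; print(n,g.sum(),P.min(0).round(1),P.max(0).round(1),cv2.minAreaRect(P[:,:2].astype(np.float32)))
    t=P[P[:,2]>P[:,2].max()-9]; print(" top part",t.mean(0).round(1),cv2.minAreaRect(t[:,:2].astype(np.float32)))
cv2.imwrite("pics/w4z.png",cv2.resize(im[180:275,280:440,::-1],None,fx=5,fy=5,interpolation=cv2.INTER_CUBIC))
E
```

```text
stand ((494.19915771484375, -175.80564880371094), (105.98741912841797, 47.258121490478516), 10.094990730285645)
red 500 [ 458.5 -194.7   75.4] [ 470.5 -165.2   94.9] ((464.5384521484375, -180.29220581054688), (8.489648818969727, 30.141847610473633), 10.20488452911377)
 top part [ 464.5 -180.    91.2] ((464.7548828125, -181.49452209472656), (8.489648818969727, 27.698577880859375), 10.20488452911377)
blue 282 [ 517.8 -186.5   91.4] [ 528.6 -155.3   95.5] ((523.94091796875, -170.9808807373047), (7.25520133972168, 31.848283767700195), 12.688617706298828)
 top part [ 522.8 -167.    93.5] ((523.94091796875, -170.9808807373047), (7.25520133972168, 31.848283767700195), 12.688617706298828)
```

View pics/w4z.png

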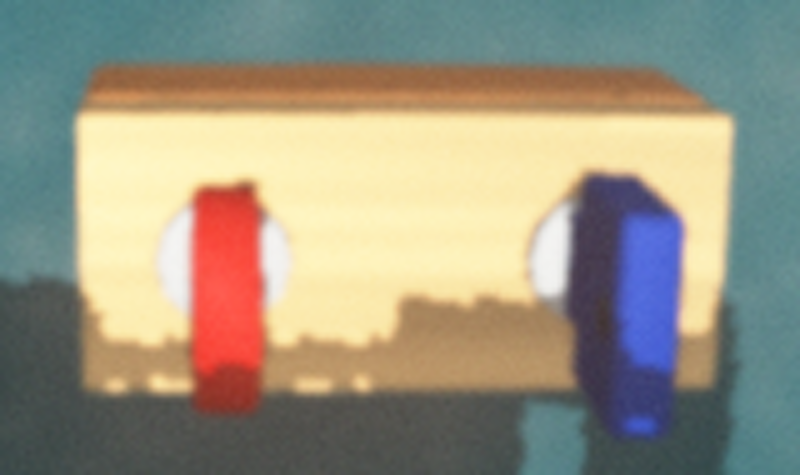

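```bash
python3 -m pendant '[[[0,0.1,0.3,-0.08,0.04,0.02,0.5],[0,0,0.6,0,0,0,0.5],[0,0,0.6,0,0,0,0.5],[0,0,0.6,0,0,0,0.5],[0,0,0.6,0,0,0,0.5],[0,0,0.2,0,0,0,0.5],[0,0,0.1,0,0,0,0.5],[0,0,0,0,0,0,0.5]]]'
python3 - <<'E'
from h import *
rel([.4646,-.181,.081],10.2)
E
```

```text
clock: 7.28
position: [0.465, -0.1797, 0.0859]
ee_rot: [-2.011, -2.413, -0.002]
force: [-0.1, 0.3, 0.2]
width: 0.502
clock 7.28 pos [ 465.  -179.7   85.9] F [-0.1  0.3  0.2] T [-0.11  0.04 -0.  ] w 0.502
tool axes x,y: [[-0.18, 0.984, 0.001], [0.984, 0.18, 0.001]] yaw y 10.39 tilt z [0.0007 0.001 ]
units shift NOW axes [-0.03  -0.015  0.121] units shift TARGET axes [-0.03  -0.015  0.121] turn units [ 0.011 -0.011  0.042]
q [-0.107  0.476  0.497  2.085 -0.365  0.663  0.816]
```

```bash
python3 -m pendant '[[[-0.03,-0.015,0.1,0,0,0.04,0.5],[0,0,0,0,0,0,0.5],[0,0,0,0,0,0,1],[0,0,0,0,0,0,1],[0,0,0,0,0,0,1],[0,0,0,0,0,0,1],[0,0,0,0,0,0,1],[0,0,0,0,0,0,1]]]' 50
python3 - <<'E'
from h import *
rel([.4646,-.181,.081],10.2)
E
```

```text
clock: 7.95
position: [0.465, -0.1817, 0.0824]
ee_rot: [2.015, 2.408, 0.003]
force: [0.4, 0.7, 0.8]
width: 0.118
clock 7.95 pos [ 465.  -181.7   82.4] F [0.4 0.7 0.8] T [-0.09 -0.13  0.  ] w 0.118
tool axes x,y: [[-0.176, 0.984, 0.0], [0.984, 0.176, 0.003]] yaw y 10.16 tilt z [0.0024 0.0006]
units shift NOW axes [ 0.02  -0.006  0.035] units shift TARGET axes [ 0.02  -0.006  0.035] turn units [ 0.031 -0.003 -0.009]
q [-0.1    0.482  0.493  2.087 -0.372  0.654  0.821]
```

Width reads 10.9 mm, so the red key is held. I'll lift it slowly, then carry it.

```bash
python3 -m pendant '[[[0,0,-0.15,0,0,0,1],[0,0,-0.3,0,0,0,1],[0,0,-0.4,0,0,0,1],[0,0,-0.6,0,0,0,1],[0,0,-0.6,0,0,0,1],[0,0,-0.6,0,0,0,1],[0,0,-0.5,0,0,0,1],[0,0,-0.2,0,0,0,1],[0,0,0,0,0,0,1]]]'
python3 - <<'E'
from h import *
rel([.388,.2055,.20],5.7)
E
```

```text
clock: 8.7
position: [0.4655, -0.1822, 0.218]
ee_rot: [2.013, 2.406, 0.006]
force: [0.1, -0.4, -0.2]
width: 0.104
clock 8.7 pos [ 465.5 -182.2  218. ] F [ 0.1 -0.4 -0.2] T [-0.09 -0.    0.  ] w 0.104
tool axes x,y: [[-0.176, 0.984, -0.001], [0.984, 0.176, 0.006]] yaw y 10.17 tilt z [0.0057 0.0003]
units shift NOW axes [ 9.882 -0.2    0.444] units shift TARGET axes [ 9.836 -0.966  0.451] turn units [0.071 0.005 0.974]
q [-0.22   0.282  0.615  1.954 -0.201  0.959  0.669]
```

```bash
python3 -m pendant '[[[0.4,-0.015,0,0,0,0,1],[0.73,-0.015,0,0,0,0,1],[0.73,-0.015,0,0,0,0,1],[0.73,-0.015,0,0,0,0,1],[0.73,-0.015,0,0,0,0,1],[0.73,-0.015,0,0,0,0,1],[0.73,-0.015,0,0,0,0,1],[0.73,-0.015,0,0,0,0,1],[0.73,-0.015,0,0,0,0,1],[0.73,-0.015,0,0,0,0,1],[0.73,-0.015,0,0,0,0,1],[0.73,-0.015,0,0,0,0,1],[0.73,-0.015,0,0,0,0,1],[0.73,-0.015,0,0,0,0,1],[0,0,0.4,0.07,0,0.5,1],[0,0,0,0,0,0.47,1],[0,0,0,0,0,0,1],[0,0,0,0,0,0,1]]]'
python3 - <<'E'
from h import *
from cell import arm
for n in ["wrist","side","top"]:
    d=arm.get_image(n); pickle.dump(d,open(f"pics/{n}5.pkl","wb")); cv2.imwrite(f"pics/{n}5.png",d["img"][:,:,::-1])
rel([.388,.2055,.20],5.7)
E
```

```text
clock: 10.2
position: [0.386, 0.2057, 0.1994]
ee_rot: [-2.105, -2.329, 0.007]
force: [0.0, 0.6, -0.7]
width: 0.107
clock 10.35 pos [386.7 205.8 200.3] F [ 0.7 -0.5 -0.6] T [-0.07  0.03 -0.  ] w 0.106
tool axes x,y: [[-0.1, 0.995, 0.0], [0.995, 0.1, -0.003]] yaw y 5.73 tilt z [-0.0034 -0.0003]
units shift NOW axes [-0.01   0.033  0.007] units shift TARGET axes [-0.01   0.033  0.007] turn units [-0.043 -0.001  0.006]
q [-0.925  0.185  0.369  2.091 -0.088  0.883 -0.406]
```

View pics/wrist5.png

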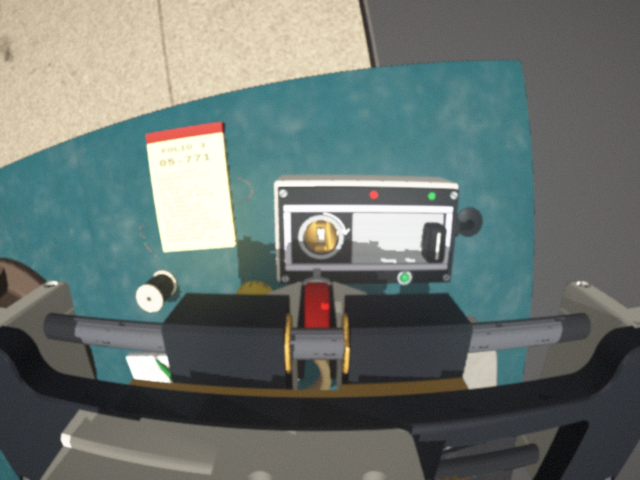

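View pics/side5.png

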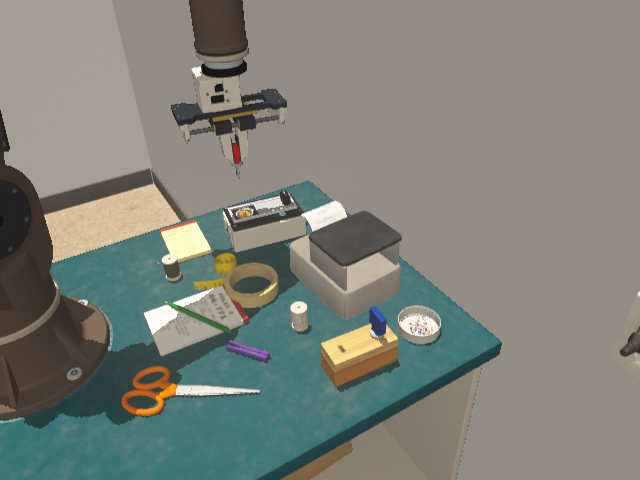

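```bash
python3 - <<'E'
from h import *
d=load("wrist5"); s=load("side5")
cv2.imwrite("pics/w5z.png",cv2.resize(d["img"][190:340,260:400,::-1],None,fx=4,fy=4,interpolation=cv2.INTER_CUBIC))
cv2.imwrite("pics/s5z.png",cv2.resize(s["img"][100:260,190:310,::-1],None,fx=3.75,fy=3.75,interpolation=cv2.INTER_CUBIC))
im=d["img"]; hsv=cv2.cvtColor(im,cv2.COLOR_RGB2HSV); V,U=np.mgrid[:480,:640]
m=((hsv[...,0]>12)&(hsv[...,0]<30)&(hsv[...,1]>110)&(U>293)&(U<353)&(V>205)&(V<262)).astype(np.uint8)
c=np.vstack(cv2.findContours(m,0,1)[0])[:,0]; W=fplane(d,c[:,0],c[:,1],.058)[:,:2]*1000
print(cv2.minEnclosingCircle(W.astype(np.float32)))
# camera pose in tool frame
from cell import arm
o=arm.observe(); R=Ro.from_rotvec(o["ee_rot"]).as_matrix(); c=-d["R"].T@d["t"]
print("cam in tool",R.T@(c-o["position"]), "cam axes in tool",(R.T@d["R"].T).round(3).tolist())
def wproj(X):
    p=d["R"]@X+d["t"]; th=np.arctan2(np.hypot(p[0],p[1]),p[2]); a=np.arctan2(p[1],p[0]); return d["K"][:2,2]+d["K"][0,0]*th*np.array([np.cos(a),np.sin(a)])
for zz in (32.4,60.4): print(zz,wproj(o["position"]+R@[0,0,zz/1000]),proj(s,o["position"]+R@[0,0,zz/1000]))
print(wproj(np.array([.3882,.2055,.058])))
E
```

```text
((388.2030029296875, 205.73529052734375), 12.916688919067383)
cam in tool [ 0.07610888 -0.00116689 -0.13544756] cam axes in tool [[-0.0, -0.96, -0.281], [1.0, 0.0, -0.001], [0.001, -0.281, 0.96]]
32.4 [319.3299246  295.21445997] [236.78395565 163.78581651]
60.4 [319.03724553 274.75187232] [238.47985074 176.94017794]
[321.06008403 236.92534383]
```

View pics/w5z.png

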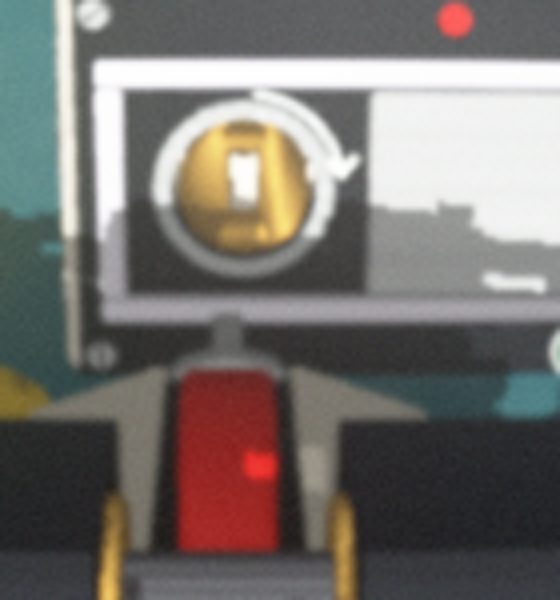

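View pics/s5z.png

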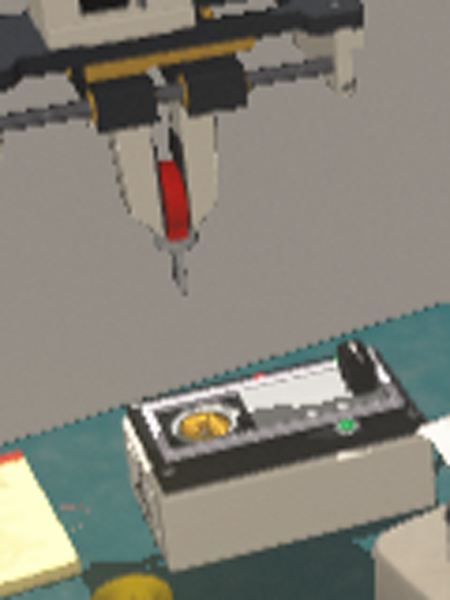

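Blade tip is at (317,269.5) in the wrist view against (319,274.7) predicted for the axis, and at (238.8,177.9) in the side view against (238.5,176.9). I'll compare plug positions across cameras to remove the calibration offset.

```bash
python3 - <<'E'
from h import *
for n in ["side5","side3","top5","top3"]:
    d=load(n); im=d["img"]; hsv=cv2.cvtColor(im,cv2.COLOR_RGB2HSV); V,U=np.mgrid[:480,:640]
    win=(U>230)&(U<265)&(V>200)&(V<225) if n[0]=="s" else (U>205)&(U<232)&(V>285)&(V<312)
    m=((hsv[...,0]>12)&(hsv[...,0]<30)&(hsv[...,1]>110)&win).astype(np.uint8)
    n_,lab,st,ce=cv2.connectedComponentsWithStats(m)
    i=1+np.argmax(st[1:,4]); v,u=np.nonzero(lab==i)
    W=np.array([plane(d,a,b,.058)[:2] for a,b in zip(u,v)])*1000
    print(n,st[i],W.min(0),W.max(0),cv2.minEnclosingCircle(W.astype(np.float32)),W.mean(0))
E
```

```text
side5 [238 210  13   7  70] [375.8918175 194.1496081] [399.84222837 217.4610178 ] ((388.3462829589844, 205.1259765625), 12.588083267211914) [387.97396596 205.32903799]
side3 [238 210  13   7  70] [375.8918175 194.1496081] [399.84222837 217.4610178 ] ((388.3462829589844, 205.1259765625), 12.588083267211914) [387.97396596 205.32903799]
top5 [220 293   6  12  42] [375.11711024 193.84475053] [395.80715854 203.65594867] ((385.4621276855469, 198.66567993164062), 10.356389045715332) [385.3247089  198.57022121]
top3 [218 292   8  13  62] [374.95518526 193.84475053] [397.57625099 207.58318043] ((386.2657470703125, 203.40341186523438), 11.394057273864746) [386.88419291 200.64094689]
```

```bash
python3 -m pendant '[[[-0.01,0.05,0.4,-0.04,0,0,1],[0,0,0.5,0,0,0,1],[0,0,0.5,0,0,0,1],[0,0,0.25,0,0,0,1],[0,0,0,0,0,0,1],[0,0,0,0,0,0,1]]]'
python3 - <<'E'
from h import *
from cell import arm
for n in ["wrist","side"]:
    d=arm.get_image(n); pickle.dump(d,open(f"pics/{n}6.pkl","wb"))
    b=(180,330,250,390) if n=="wrist" else (140,240,190,310)
    cv2.imwrite(f"pics/{n}6z.png",cv2.resize(d["img"][b[0]:b[1],b[2]:b[3],::-1],None,fx=4,fy=4,interpolation=cv2.INTER_CUBIC))
rel([.3885,.2054,.12],5.7)
E
```

```text
clock: 10.85
position: [0.3886, 0.2055, 0.1344]
ee_rot: [-2.108, -2.329, 0.001]
force: [-0.9, -0.3, 0.6]
width: 0.107
clock 10.95 pos [389.1 206.1 135.2] F [ 0.3  0.1 -1.4] T [-0.07 -0.   -0.06] w 0.101
tool axes x,y: [[-0.099, 0.995, 0.001], [0.995, 0.099, 0.001]] yaw y 5.7 tilt z [0.0009 0.0009]
units shift NOW axes [-0.015 -0.018  0.379] units shift TARGET axes [-0.015 -0.017  0.379] turn units [ 0.012 -0.01   0.001]
q [-0.89   0.289  0.347  2.165 -0.15   0.708 -0.343]
```

View pics/wrist6z.png

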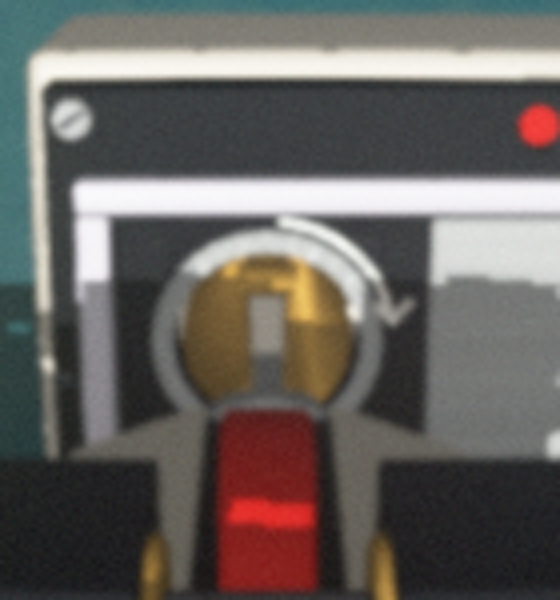

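View pics/side6z.png

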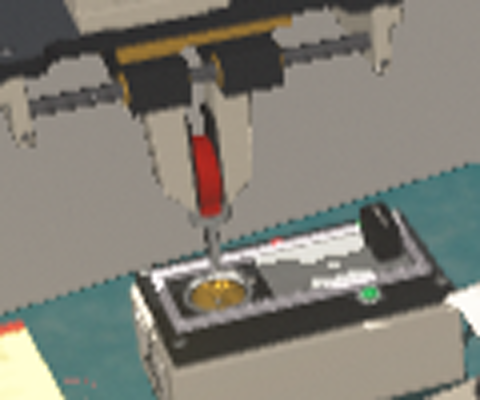

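```bash
python3 -m pendant '[[[-0.015,-0.01,0.15,0,0,0,1],[0,0,0.15,0,0,0,1],[0,0,0.15,0,0,0,1],[0,0,0.1,0,0,0,1],[0,0,0,0,0,0,1]]]' 55
python3 -m pendant '[[[0,0,0.07,0,0,0,1],[0,0,0.07,0,0,0,1],[0,0,0,0,0,0,1]]]'
```

```text
clock: 11.37
position: [0.388, 0.2052, 0.1115]
ee_rot: [-2.108, -2.329, 0.001]
force: [0.0, 0.9, -0.4]
width: 0.108
clock: 11.62
position: [0.3882, 0.2052, 0.1064]
ee_rot: [-2.108, -2.329, 0.0]
force: [0.4, 0.7, -2.4]
width: 0.104
```

```bash
python3 - <<'E'
from h import *
rel([.3885,.2054,.0904],5.7)
E
```

```text
clock 11.62 pos [388.2 205.2 106.4] F [ 0.4  0.7 -2.4] T [ 0.03 -0.06  0.02] w 0.104
tool axes x,y: [[-0.1, 0.995, -0.0], [0.995, 0.1, -0.0]] yaw y 5.71 tilt z [-0.0002 -0.0001]
units shift NOW axes [0.004 0.007 0.401] units shift TARGET axes [0.004 0.007 0.401] turn units [-0.003  0.001  0.002]
q [-0.869  0.339  0.328  2.194 -0.182  0.633 -0.312]
```

The tip is about 12 mm into the keyway with almost no side force. Pressing on past the pins.

```bash
python3 -m pendant '[[[0,0,0.08,0,0,0,1],[0,0,0.08,0,0,0,1],[0,0,0,0,0,0,1]]]'
python3 -m pendant '[[[0,0,0.08,0,0,0,1],[0,0,0.08,0,0,0,1],[0,0,0,0,0,0,1]]]'
python3 -m pendant '[[[0,0,0.08,0,0,0,1],[0,0,0.08,0,0,0,1],[0,0,0,0,0,0,1]]]'
```

```text
clock: 11.87
position: [0.3888, 0.2053, 0.1003]
ee_rot: [2.108, 2.329, 0.001]
force: [1.7, -0.1, -3.8]
width: 0.104
clock: 12.12
position: [0.3888, 0.2056, 0.0941]
ee_rot: [2.108, 2.329, 0.002]
force: [2.1, 1.1, -4.1]
width: 0.109
clock: 12.37
position: [0.3891, 0.2059, 0.0895]
ee_rot: [-2.108, -2.328, -0.004]
force: [-6.3, -3.3, 39.9]
width: 0.103
```

```bash
python3 -m pendant '[[[0,0,-0.03,0,0,0,1],[0,0,0,0,0,0,1]]]'
python3 - <<'E'
from h import *
from cell import arm
for n in ["wrist","side"]:
    d=arm.get_image(n); pickle.dump(d,open(f"pics/{n}7.pkl","wb"))
    b=(180,330,250,390) if n=="wrist" else (160,260,190,310)
    cv2.imwrite(f"pics/{n}7z.png",cv2.resize(d["img"][b[0]:b[1],b[2]:b[3],::-1],None,fx=4,fy=4,interpolation=cv2.INTER_CUBIC))
rel([.3885,.2054,.0904],5.7)
E
```

```text
clock: 12.53
position: [0.3889, 0.2059, 0.0897]
ee_rot: [-2.108, -2.329, -0.004]
force: [-1.7, -0.9, 18.3]
width: 0.106
clock 12.63 pos [388.9 205.9  89.7] F [-1.8 -0.2 18.5] T [-0.24  0.55 -0.02] w 0.103
tool axes x,y: [[-0.1, 0.995, 0.002], [0.995, 0.1, 0.001]] yaw y 5.71 tilt z [0.0013 0.0017]
units shift NOW axes [-0.012 -0.012 -0.017] units shift TARGET axes [-0.012 -0.012 -0.017] turn units [ 0.018 -0.02   0.003]
q [-0.854  0.371  0.312  2.208 -0.203  0.587 -0.293]
```

View pics/wrist7z.png

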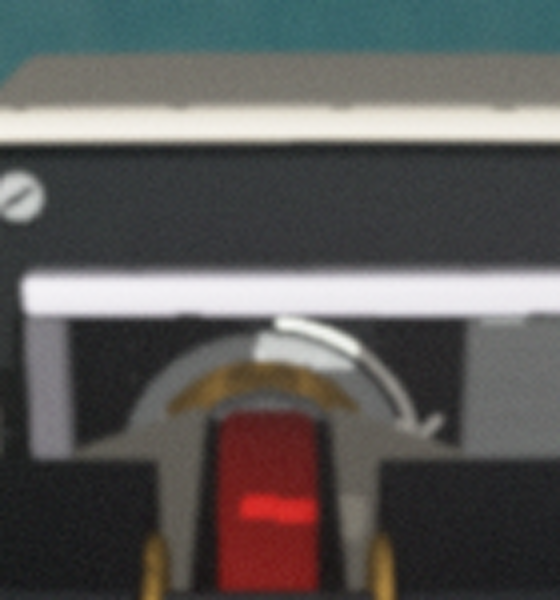

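View pics/side7z.png

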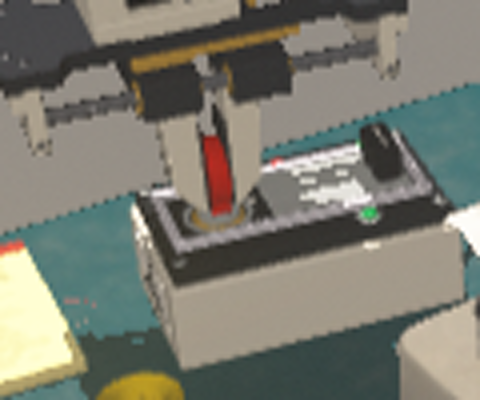

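The collar now sits on the plug: TCP z is 89.7 against 90.4 expected, and the head is unmoved in the grip. I'll ease the push and turn clockwise (+az).

```bash
python3 -m pendant '[[[-0.01,-0.01,-0.012,0.018,-0.02,0,1],[0,0,0,0,0,0.4,1],[0,0,0,0,0,0.6,1],[0,0,0,0,0,0.6,1],[0,0,0,0,0,0.6,1],[0,0,0,0,0,0.6,1],[0,0,0,0,0,0.6,1],[0,0,0,0,0,0.6,1],[0,0,0,0,0,0.6,1],[0,0,0,0,0,0,1]]]'
python3 - <<'E'
from h import *
rel([.3885,.2054,.0904],-84.3)
E
```

```text
clock: 13.47
position: [0.389, 0.2057, 0.0898]
ee_rot: [2.501, 1.9, 0.001]
force: [1.3, 1.2, 8.0]
width: 0.106
clock 13.47 pos [389.  205.7  89.8] F [1.3 1.2 8. ] T [ 0.27 -0.25  0.01] w 0.106
tool axes x,y: [[0.268, 0.963, 0.0], [0.963, -0.268, 0.001]] yaw y -15.54 tilt z [ 0.0007 -0.0001]
units shift NOW axes [-0.01  -0.009 -0.014] units shift TARGET axes [-0.012  0.006 -0.014] turn units [ 8.0000e-03 -7.0000e-03  1.5002e+01]
q [-0.936  0.381  0.418  2.213 -0.272  0.595 -0.589]
```

```bash
python3 -m pendant '[[[0,0,0,0,0,0.7,1],[0,0,0,0,0,0.7,1],[0,0,0,0,0,0.7,1],[0,0,0,0,0,0.7,1],[0,0,0,0,0,0.7,1],[0,0,0,0,0,0.7,1],[0,0,0,0,0,0.7,1],[0,0,0,0,0,0.7,1],[0,0,0,0,0,0.7,1],[0,0,0,0,0,0.7,1],[0,0,0,0,0,0.7,1],[0,0,0,0,0,0.7,1],[0,0,0,0,0,0.7,1],[0,0,0,0,0,0.7,1],[0,0,0,0,0,0.7,1],[0,0,0,0,0,0.7,1],[0,0,0,0,0,0.7,1],[0,0,0,0,0,0.7,1],[0,0,0,0,0,0,1]]]'
python3 - <<'E'
from h import *
rel([.3885,.2054,.0904],-84.3)
E
```

```text
clock: 15.05
position: [0.3892, 0.205, 0.0898]
ee_rot: [3.107, 0.455, 0.001]
force: [2.2, -1.4, 10.9]
width: 0.108
clock 15.05 pos [389.2 205.   89.8] F [ 2.2 -1.4 10.9] T [-0.39 -0.24  0.05] w 0.108
tool axes x,y: [[0.958, 0.287, 0.001], [0.287, -0.958, 0.001]] yaw y -73.35 tilt z [ 0.001  -0.0009]
units shift NOW axes [-0.014 -0.014 -0.014] units shift TARGET axes [-0.017 -0.011 -0.014] turn units [ 0.014 -0.01   2.389]
q [-1.148  0.433  0.712  2.228 -0.479  0.633 -1.367]
```

```bash
python3 -m pendant '[[[0,0,0,0,0,0.6,1],[0,0,0,0,0,0.6,1],[0,0,0,0,0,0.6,1],[0,0,0,0,0,0.6,1],[0,0,0,0,0,0.5,1],[0,0,0,0,0,0,1],[0,0,0,0,0,0,1]]]'
python3 - <<'E'
from h import *
rel([.3885,.2054,.0904],-84.3)
E
```

```text
clock: 15.63
position: [0.3891, 0.2053, 0.0898]
ee_rot: [3.139, 0.098, 0.001]
force: [0.5, 0.3, 8.4]
width: 0.106
clock 15.63 pos [389.1 205.3  89.8] F [0.5 0.3 8.4] T [-0.   -0.24  0.09] w 0.106
tool axes x,y: [[0.998, 0.062, 0.001], [0.062, -0.998, 0.001]] yaw y -86.44 tilt z [ 0.0008 -0.0006]
units shift NOW axes [-0.015 -0.004 -0.014] units shift TARGET axes [-0.015 -0.004 -0.014] turn units [ 0.009 -0.01  -0.467]
q [-1.193  0.451  0.779  2.231 -0.531  0.648 -1.538]
```

```bash
python3 -m pendant '[[[0,0,0,0,0,0.5,1],[0,0,0,0,0,0.5,1],[0,0,0,0,0,0,1],[0,0,0,0,0,0,1]]]'
python3 - <<'E'
from h import *
rel([.3885,.2054,.0904],-84.3)
E
```

```text
clock: 15.97
position: [0.3891, 0.2052, 0.0898]
ee_rot: [3.141, -0.028, 0.001]
force: [1.4, -1.1, 10.7]
width: 0.104
clock 15.97 pos [389.1 205.2  89.8] F [ 1.4 -1.1 10.7] T [-0.12 -0.23  0.04] w 0.104
tool axes x,y: [[1.0, -0.018, 0.001], [-0.018, -1.0, 0.001]] yaw y -91.02 tilt z [ 0.0008 -0.0007]
units shift NOW axes [-0.014 -0.005 -0.014] units shift TARGET axes [-0.014 -0.007 -0.014] turn units [ 0.01  -0.009 -1.467]
q [-1.209  0.458  0.803  2.232 -0.549  0.654 -1.598]
```

```bash
python3 -m pendant '[[[0,0,0,0,0,0.4,1],[0,0,0,0,0,0.3,1],[0,0,0,0,0,0,1],[0,0,0,0,0,0,1]]]'
python3 - <<'E'
from h import *
from cell import arm
rel([.3885,.2054,.0904],-84.3)
for n in ["wrist","side"]:
    d=arm.get_image(n); pickle.dump(d,open(f"pics/{n}8.pkl","wb"))
    cv2.imwrite(f"pics/{n}8.png",d["img"][:,:,::-1])
E
```

```text
clock: 16.3
position: [0.3891, 0.205, 0.0898]
ee_rot: [3.139, -0.116, 0.001]
force: [-0.2, -1.7, 11.0]
width: 0.109
clock 16.3 pos [389.1 205.   89.8] F [-0.2 -1.7 11. ] T [-0.3  -0.17  0.11] w 0.109
tool axes x,y: [[0.997, -0.074, 0.001], [-0.074, -0.997, 0.001]] yaw y -94.22 tilt z [ 0.0008 -0.0009]
units shift NOW axes [-0.015 -0.008 -0.014] units shift TARGET axes [-0.014 -0.01  -0.014] turn units [ 0.011 -0.01  -2.164]
q [-1.219  0.463  0.819  2.233 -0.561  0.658 -1.639]
```

View pics/wrist8.png

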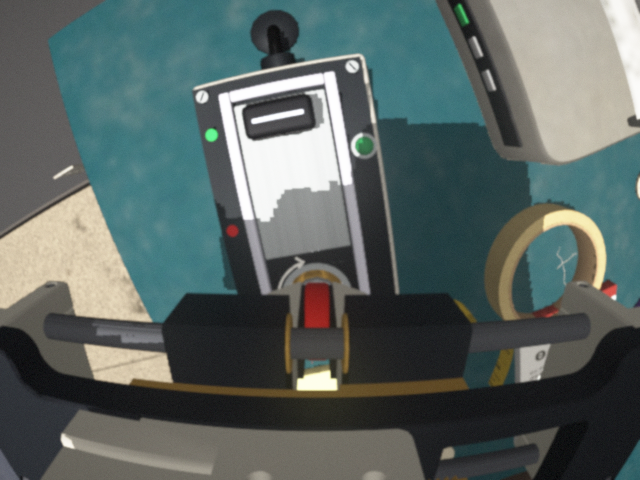

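View pics/side8.png

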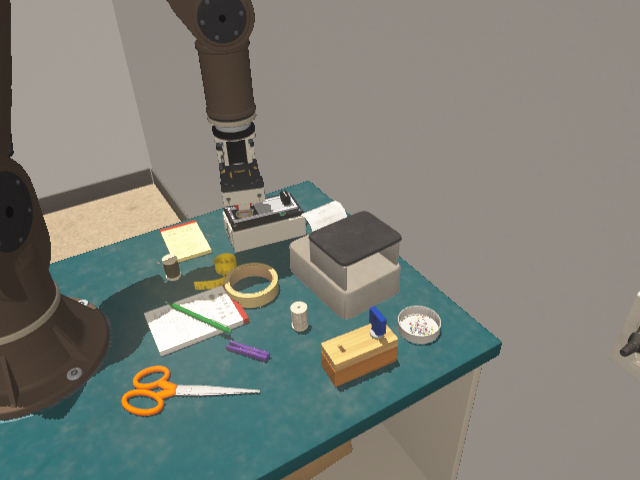

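```bash
python3 - <<'E'
from h import *
d=load("wrist8"); e=load("wrist7")
a=cv2.resize(d["img"][245:395,270:370,::-1],None,fx=4,fy=4,interpolation=cv2.INTER_CUBIC)
b=cv2.resize(e["img"][245:395,270:370,::-1],None,fx=4,fy=4,interpolation=cv2.INTER_CUBIC)
cv2.imwrite("pics/c8.png",np.hstack([a,b]))
E
python3 -m pendant '[[[0,0,0,0,0,0,1],[0,0,0,0,0,0,1]]]'
python3 - <<'E'
from cell import arm
o=arm.observe();print(o["ft_torque"],o["joint_efforts"][6])
E
python3 -m pendant '[[[0,0,0,0,0,0.4,1],[0,0,0,0,0,0.3,1],[0,0,0,0,0,0,1],[0,0,0,0,0,0,1]]]'
python3 - <<'E'
from h import *
rel([.3885,.2054,.0904],-84.3)
E
```

```text
clock: 16.57
position: [0.3891, 0.2051, 0.0898]
ee_rot: [3.139, -0.115, 0.001]
force: [1.7, -1.0, 10.4]
width: 0.104
[-0.2520616  -0.18622069  0.19161332] -0.1485753245651722
clock: 16.9
position: [0.3891, 0.205, 0.0898]
ee_rot: [3.134, -0.202, 0.001]
force: [1.7, -1.3, 10.8]
width: 0.103
clock 16.9 pos [389.1 205.   89.8] F [ 1.7 -1.3 10.8] T [-0.34 -0.19  0.42] w 0.103
tool axes x,y: [[0.992, -0.129, 0.001], [-0.129, -0.992, 0.001]] yaw y -97.39 tilt z [ 0.0009 -0.0011]
units shift NOW axes [-0.017 -0.007 -0.014] units shift TARGET axes [-0.015 -0.011 -0.014] turn units [ 0.013 -0.011 -2.856]
q [-1.23   0.469  0.836  2.233 -0.574  0.663 -1.68 ]
```

View pics/c8.png

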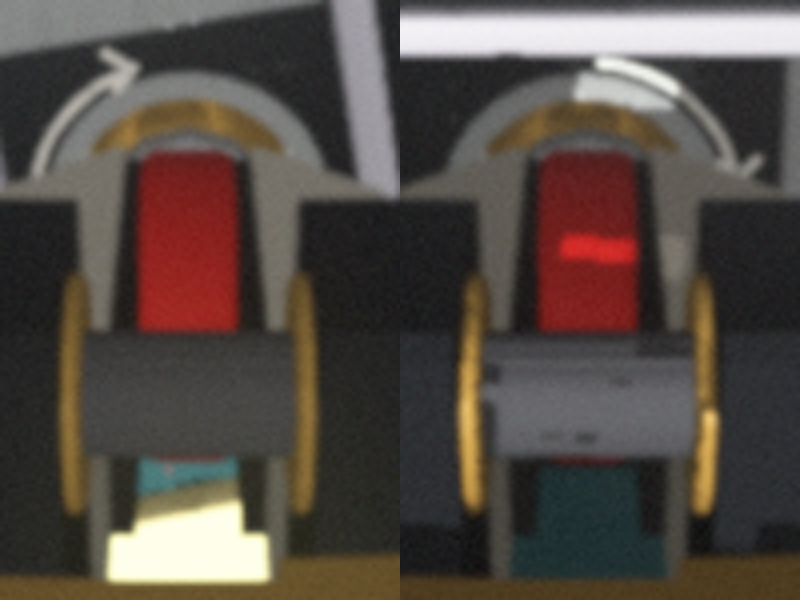

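Torque rose from 0.1 to 0.42 Nm over the last 3°, so the hard stop is reached. I'll ease slightly, hold, and confirm it is steady.

```bash
python3 -m pendant '[[[0,0,0,0,0,-0.2,1],[0,0,0,0,0,0,1],[0,0,0,0,0,0,1],[0,0,0,0,0,0,1],[0,0,0,0,0,0,1],[0,0,0,0,0,0,1],[0,0,0,0,0,0,1],[0,0,0,0,0,0,1],[0,0,0,0,0,0,1],[0,0,0,0,0,0,1]]]'
python3 - <<'E'
from h import *
from cell import arm
rel([.3885,.2054,.0904],-84.3)
d=arm.get_image("wrist"); s=arm.get_image("side"); t=arm.get_image("top")
cv2.imwrite("pics/w9.png",np.hstack([cv2.resize(d["img"][245:395,270:370,::-1],None,fx=3,fy=3),cv2.resize(s["img"][160:260,190:310,::-1],(480,450))]))
cv2.imwrite("pics/t9.png",t["img"][:,:,::-1])
E
```

```text
clock: 17.73
position: [0.3891, 0.205, 0.0898]
ee_rot: [3.136, -0.178, 0.001]
force: [1.1, -1.9, 9.8]
width: 0.106
clock 17.73 pos [389.1 205.   89.8] F [ 1.1 -1.9  9.8] T [-0.35 -0.19  0.26] w 0.106
tool axes x,y: [[0.994, -0.113, 0.001], [-0.113, -0.994, 0.001]] yaw y -96.48 tilt z [ 0.0009 -0.0009]
units shift NOW axes [-0.017 -0.008 -0.014] units shift TARGET axes [-0.015 -0.011 -0.014] turn units [ 0.012 -0.011 -2.657]
q [-1.227  0.467  0.831  2.233 -0.57   0.662 -1.668]
```

View pics/w9.png

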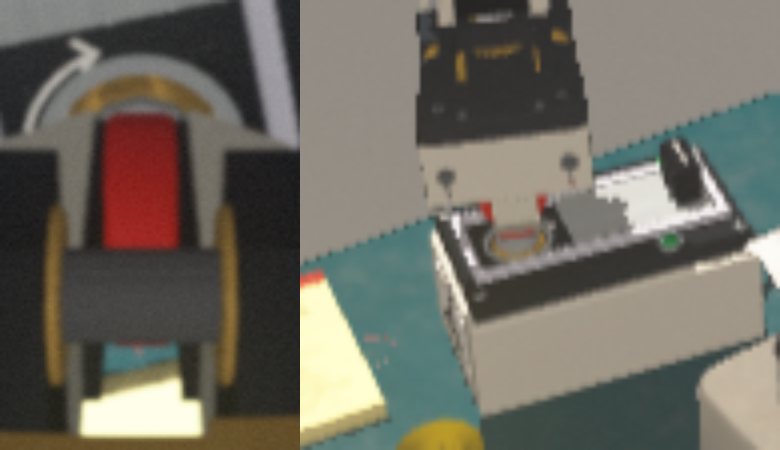

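View pics/t9.png

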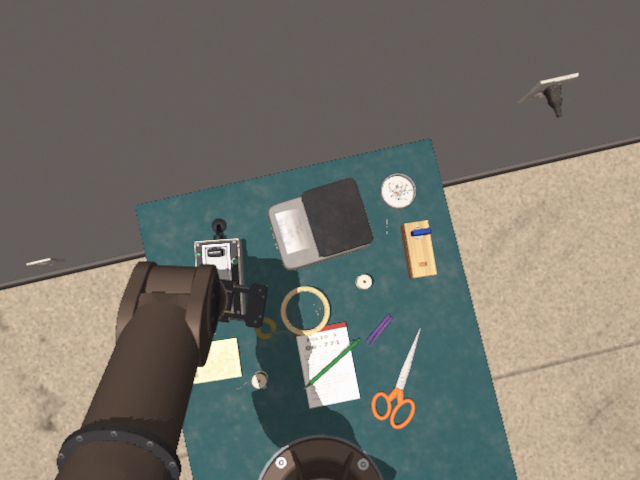

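Steady at the stop: 0.26 Nm held, the collar seated, the guard open, and the bystanders where they were. Handing in.

```bash
python3 -c "
from cell import arm
print(arm.sign_off())"
```

```text
the job is handed in; nothing more can be done
None
```

The job is done and handed in at about 18 s of the 58 s allowed, with the arm still gripping the red key and holding it turned.

- **Guard:** I pushed it until it stalled at 12 N, which I took as the end stop. Afterwards the grip measured 85.3 mm from the keyhole (nominal 86). One reading disagreed: the travel I saw was about 42 mm rather than 46, because the grip first measured 42.6 mm from the plug instead of 40. I took that as camera error or the guard starting slightly open.
- **Key home:** The red key went in until its collar sat on the plug, with the tool at z = 89.7 mm against 90.4 expected. The push peaked at 39.9 N at the wrist when the collar seated, and I eased it straight away. No clear pin force showed before that.
- **Turn:** The tool turned about 102° clockwise. The torque climbed from about 0.1 to 0.42 Nm over the last few degrees, which I read as the hard stop. I eased to 0.26 Nm, and it had not drifted most of a second later, with about 10 N still pressing down. I could not measure the plug's angle directly, because the gripper hides it.
- **Bystanders:** The last top view shows the blue key, pin dish and thread spools where they started.

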